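# Cover the parcel-seal tray with its pinned lid

## Robot

A 6-joint arm with a two-finger parallel gripper is mounted at the origin on the work surface. World frame = base frame: x ahead of the robot, y to its left, z up, the work surface at z = 0. Lengths are in m, angles in rad, forces in N, time in s.
With the tool pointing down it reaches from about 0.25 to 0.775 m from the base axis. Payload 4 kg.
Tool frame: the origin (TCP) lies at the very end of the fingers, on their centre line; the grasp point (between the pads) lies 19 mm behind it; x points along the fingers, y is the direction in which the jaws open and shut, and the axes are right-handed (so a half turn about x gives the same grasp; the last joint's range is limited). The gripper opens to 94 mm and grips with 3 to 60 N. Pads are 16 mm wide; open, the fingers measure 119 mm over their backs; the gripper's body (75 mm by 177 mm) begins 78 mm behind the grasp point.
Start: joints at [-1.339, 0.087, 1.371, -0, 1.684, -0.103], TCP at [0.181, -0.519, 0.206] pointing down, gripper open.
Joint ranges: [-3.1, 3.1], [-0.76, 2.03], [0.27, 2.55], [-1.08, 4.22], [0.17, 2.65], [-2.57, 2.57]. Speed limits (rad/s): [2.79, 2.79, 3.14, 3.14, 3.14, 3.14].

## Interface

Orientations are given as [roll, pitch, yaw] about the fixed x, y, z axes, in that order (R = Rz(yaw) Ry(pitch) Rx(roll)).
In Python, from bench import robot gives the robot as it stands.
- The arm moves only by the tool carry_out, never from a script. Its argument "targets" is a list of rows, each a list of 5 numbers: the closure, from 0 (fully open) to 1 (shut), then the shift along the tool's x, y, z in cm, then the turn about the tool's x in degrees. In form: [[fingers, tx, ty, tz, turn], ...]. A call has 1 to 20 rows; each row shifts and turns the commanded pose from where the row before left it, along the tool's axes as they then stand; what a row does not reach is not made up. A row lasts 1/10 s, in which the tool goes at most 50 mm and 8.59 degrees, less where a joint would pass 70% of its speed; a pose out of reach is approached as far as the arm can. A call is refused whole if a number of a shift passes 5 or a number of a turn 8.59, either way. A call with a gripper value outside its range is refused whole. The fingers move at their own pace and stop on an object; the grip force is fixed at half the most. Time passes only in rows, so rows that do not move let the fingers close. It gives the time, the measured TCP pose, the force and the opening at its end, in the units of the state.
- robot.get_obs(): the state, without advancing time (a new reading comes with each control period).
- robot.snapshot(name): name is "scene" or "top" or "wrist"; returns a dict with "image" (420x560x3 uint8, red, green, blue), "camera_matrix" (3x3 intrinsics, pixels), "distortion" ([k1, k2, p1, p2, k3] as OpenCV has them; the pictures are not rectified), "pose" (4x4, takes a point from camera to world coordinates). Camera axes: x right, y up, looking along -z (the intrinsics and any distortion apply to the point x, -y, -z); pixel columns grow to the right and rows downward; lengths in m; the calibration is good to about 2 mm. A picture is of the moment at which its call begins. There is no depth.
- robot.close_job(): hands the job in, once; it reports no verdict.
The state is a dict: "time": time; "joint_positions": joint angles; "qvel": joint speeds; "joint_torque": joint torques, N m; "tool_pos": TCP position; "ee_rot": TCP orientation; "wrist_force": force on the tool from outside, world axes, zero at the start; "wrist_torque": the same for the moment, N m; "width": finger opening in m.
Only numpy, scipy, OpenCV 4.12 (cv2) and the standard library are available. Lean on these libraries where they do the work, as an engineer would, in place of code of your own. Each camera call takes 0.05 s, during which the arm holds its last target. There are 200 camera calls.

## Task

Close the open tray of brass parcel seals with its own wooden lid, the long one with a hole near each end: pick it up by its grip block, keep it level, and lower it so that both steel pins of the tray come up through the two holes together. Bring it all the way down onto the rim before you let go, so that it is not dropped and lies flat and fully home. Leave the short lid and the brown jar where they stand.

Things in the scene. Friction and masses are not known exactly. Their poses are not given: they have to be found in the camera images.
- lid_grip (a point): Long wooden lid, 200 x 96 x 12 mm plate lying flat, 30 mm through holes on its centre line 75 mm either side of the middle; upright grip block on top, 80 long (along the lid) x 22 wide x 50 mm tall. Point: block's centre, 37 mm above the underside, 25 above the plate's top. x along lid and block, y across (pinch along y), z up. Fits either way round; 0.15-0.31 kg.
- tray: Open wooden tray of brass seals, fixed, 210 x 106 mm, flat rim 50 mm high. Two steel pins on its centre line, 75 mm either side of the middle: 14 mm thick for 14 mm above the rim, then tapering to a 5 mm tip 32 mm above the rim. Origin: centre of its underside on the table; x along its length through both pins, z up. Lid home: its grip point 87 mm above this origin.
- short_lid_grip (a point): Bystander: shorter lid of another tray, same wood, 130 x 96 x 12 mm, no holes, the same grip block. Point: centre of its grip block, 37 mm above its underside; x along its length. Leave it.
- jar_mid (a point): Bystander: squat brown glass jar with cork stopper, 72 mm in diameter, 75 mm high, beyond the lids. Point: half-way up its axis. Leave it.
There are look-alikes about, which are no part of the job. Leave any purple look-alike of the part that bears lid_grip alone. What is shaped like the tray but green is not meant.

How it is judged:
On the way, in this order (a step that is already met when the one before it is completed fails the run):
1. the long lid has been lifted, its grip block's centre more than 105 mm above the table (height (world z) of lid_grip above 0.105 m), for 0.1 s.
2. the lid is down over both pins, within 6 mm of the rim, while the fingers still hold it (z of lid_grip in the frame of tray below 0.093 m and horizontal distance between lid_grip and tray below 0.012 m and angle between the x axis of lid_grip and the x axis of tray, either way round below 0.175 rad and contact force between the fingers and lid above 0.5 N), for 0.1 s.
At the end, for the whole second after the job is handed in: The long lid lies flat on the tray's rim with both pins through its holes: its middle within 12 mm of the tray's middle, its length within 10 degrees of the tray's (either way round), within 4 mm of fully down and within 3.4 degrees of level, released (z of lid_grip in the frame of tray between 0.08 and 0.091 m and horizontal distance between lid_grip and tray below 0.012 m and angle between the x axis of lid_grip and the x axis of tray, either way round below 0.175 rad and angle between lid_grip's own z axis and vertical below 0.06 rad); the robot touches nothing.
It fails at once if the long lid is tipped more than 20 degrees from level (angle between lid_grip's own z axis and vertical above 0.35 rad).
It fails at once if the short lid is moved more than 30 mm (distance of short_lid_grip from where it was at the start of the episode above 0.03 m).
It fails at once if the jar is moved more than 30 mm (distance of jar_mid from where it was at the start of the episode above 0.03 m).
It also fails if it takes over 48 s, if anything falls off the work surface, if the arm or the gripper's body presses on something with over 40 N, if the wrist force passes 120 N, or if a joint passes its speed limit or range.

## Working session

There is one attempt and no reset: what is moved stays moved. The work goes in short steps, Python scripts to look and compute and a tool call to move; the robot and the scene stay as the last step left them, time stands still between calls to the robot, and variables do not carry over. Pictures are saved under pics/ and viewed, about 8 in all and at most 12, crops included, and the job is handed in when it is done.

Besides the shell and the picture viewer there is one more tool, called in YAML: its name, and indented under it one key for each argument. carry_out: Moves the arm, as the interface text tells. Its arguments: {"type":"object","properties":{"targets":{"type":"array","items":{"type":"array","items":{"type":"number"}}}},"required":["targets"]}

```bash
mkdir -p pics; cat > h.py <<'E'
import numpy as np, cv2, pickle
from bench import robot
def snap(n, fn):
    s=robot.snapshot(n); cv2.imwrite(f'pics/{fn}.png', s['image'][:,:,::-1]); pickle.dump(s,open(f'{fn}.pkl','wb')); return s
def load(fn): return pickle.load(open(f'{fn}.pkl','rb'))
def ray(s,px,z):
    p=cv2.undistortPoints(np.array(px,float).reshape(-1,1,2),s['camera_matrix'],np.array(s['distortion'],float)).reshape(-1,2)
    d=np.c_[p[:,0],-p[:,1],-np.ones(len(p))]@s['pose'][:3,:3].T; o=s['pose'][:3,3]
    return o+d*((z-o[2])/d[:,2])[:,None]
def proj(s,P):
    P=np.atleast_2d(P); c=(P-s['pose'][:3,3])@s['pose'][:3,:3]; c=c*[1,-1,-1]
    return cv2.projectPoints(c,np.zeros(3),np.zeros(3),s['camera_matrix'],np.array(s['distortion'],float))[0].reshape(-1,2)
E
python3 - <<'E'
from h import *
a=snap('top','top0');b=snap('scene','scene0')
for s in(a,b): print(s['pose'].round(3),s['camera_matrix'].round(1))
o=robot.get_obs();print(o['tool_pos'],o['ee_rot'],o['time'],o['width'])
E
```

```text
[[-0.016  0.998 -0.056  0.423]
 [-1.    -0.016 -0.004  0.036]
 [-0.005  0.056  0.998  1.049]
 [ 0.     0.     0.     1.   ]] [[432.4   0.  282.2]
 [  0.  432.4 215.3]
 [  0.    0.    1. ]]
[[-0.274 -0.778  0.566  1.361]
 [ 0.962 -0.219  0.165  0.287]
 [-0.004  0.589  0.808  1.301]
 [ 0.     0.     0.     1.   ]] [[537.4   0.  286.1]
 [  0.  537.4 208.9]
 [  0.    0.    1. ]]
[ 0.18058525 -0.51897189  0.20442732] [-1.67202016  1.56879075  1.8043633 ] 0.1 0.09408831946447203
```

View pics/top0.png

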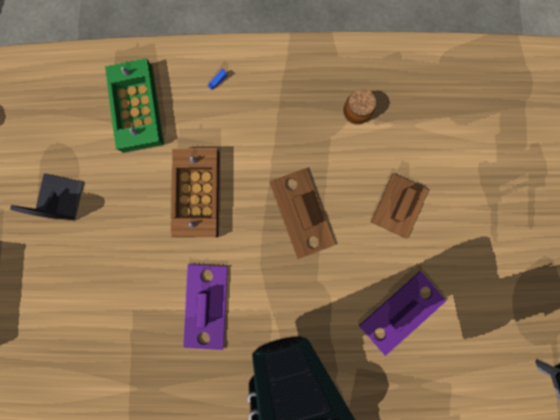

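View pics/scene0.png

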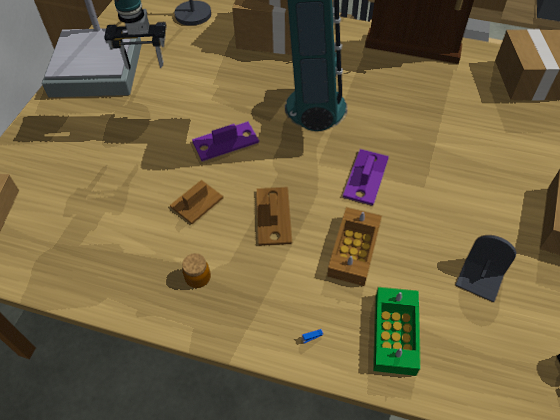

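Top view: the brown candidates are the long lid (303,213, two holes), the short lid (401,205, no holes) and the open brown tray (195,192). The purple lids at (206,306) and (403,313) and the green tray at (134,105) are look-alikes. The long lid with two holes and the brown tray with pins fit the description. I'll confirm them in an enlarged crop.

```bash
python3 - <<'E'
from h import *
s=load('top0'); im=s['image'][135:270,160:350,::-1]
cv2.imwrite('pics/crop.png',cv2.resize(im,None,fx=4.2,fy=4.2,interpolation=cv2.INTER_CUBIC))
hsv=cv2.cvtColor(s['image'],cv2.COLOR_RGB2HSV)
for p in [(290,205),(320,235),(262,200),(180,190),(240,200),(292,184),(314,241)]: print(p,s['image'][p[1],p[0]],hsv[p[1],p[0]])
E
```

```text
(290, 205) [114  77  48] [ 13 148 114]
(320, 235) [100  67  42] [ 13 148 100]
(262, 200) [170 137  95] [ 17 113 170]
(180, 190) [69 47 29] [ 14 148  69]
(240, 200) [169 137  95] [ 17 112 169]
(292, 184) [155 125  88] [ 17 110 155]
(314, 241) [148 119  83] [ 17 112 148]
```

View pics/crop.png

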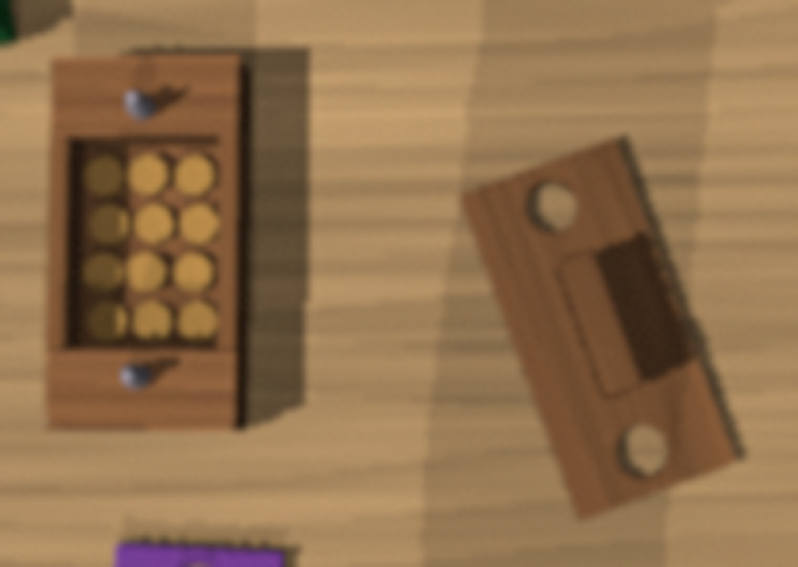

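Confirmed: the brown tray has two steel pins, at crop (140,102) and (137,376). The brown plate has two holes, at crop (552,207) and (643,449), and the grip block is at (625,315).

```bash
python3 - <<'E'
from h import *
np.set_printoptions(precision=4,suppress=True)
s=load('top0'); o=np.array([160,135])
def C(l): return (np.array(l,float)+.5)/4.2-.5+o
def info(n,P):
    e=(P[0]+P[1]-P[2]-P[3])[:2]; print(n,P.mean(0),'yaw',np.degrees(np.arctan2(e[1],e[0])),'sides',[np.linalg.norm(P[i]-P[(i+1)%4]) for i in range(4)])
info('tray',ray(s,C([(52,60),(240,55),(237,428),(47,428)]),.05))
info('lid',ray(s,C([(462,195),(622,137),(738,460),(580,520)]),.012))
def two(n,P): 
    d=P[0]-P[1]; print(n,P.mean(0),'yaw',np.degrees(np.arctan2(d[1],d[0])),np.linalg.norm(d))
two('pins',ray(s,C([(140,102),(137,376)]),.07))
two('holes',ray(s,C([(552,207),(643,449)]),.008))
# mask based
hsv=cv2.cvtColor(s['image'],cv2.COLOR_RGB2HSV)
m=((hsv[...,1]>132)&(hsv[...,0]<16)).astype(np.uint8)
m=cv2.morphologyEx(m,cv2.MORPH_CLOSE,np.ones((3,3)))
for c in cv2.findContours(m,cv2.RETR_EXTERNAL,2)[0]:
    if cv2.contourArea(c)>800:
        r=cv2.minAreaRect(c); print(r)
b=cv2.cvtColor(s['image'],cv2.COLOR_RGB2GRAY)
E
```

```text
tray [0.5368 0.2453 0.05  ] yaw -0.7339324287317972 sides [np.float64(0.10636114314442446), np.float64(0.20820680920915077), np.float64(0.10605326952520941), np.float64(0.20638842051796036)]
lid [ 0.4873 -0.0092  0.012 ] yaw 18.781828396597476 sides [np.float64(0.09811488277880032), np.float64(0.19704905450650542), np.float64(0.0964643765223681), np.float64(0.1980528102778674)]
pins [0.5362 0.2439 0.07  ] yaw -0.7247541944405868 0.15018364046310118
holes [ 0.4873 -0.0077  0.008 ] yaw 19.53945229990167 0.14874377872377834
((399.6958923339844, 205.3092803955078), (39.903106689453125, 53.40721130371094), 23.962486267089844)
((302.2877502441406, 212.7197265625), (82.17646026611328, 40.41532897949219), 69.71744537353516)
((194.5, 192.0), (88.0, 47.0), 90.0)
```

```bash
cat >> h.py <<'E'
from scipy.spatial.transform import Rotation as Ro
def plan(pos,yaw_y):
    "tool-axes shift (cm) to pos, and turn (deg) so tool y lies along yaw_y (mod 180)"
    o=robot.get_obs(); R=Ro.from_euler('xyz',o['ee_rot']).as_matrix()
    d=R.T@(np.array(pos)-o['tool_pos'])*100
    v=R.T@np.array([np.cos(np.radians(yaw_y)),np.sin(np.radians(yaw_y)),0])
    t=(np.degrees(np.arctan2(v[2],v[1]))+90)%180-90
    print('t',o['time'],'pos',o['tool_pos'].round(4),'shift',d.round(2),'turn',t.round(2),'y',R[:,1].round(3),'x',R[:,0].round(4),'w',o['width'],'F',o['wrist_force'].round(2),'q',o['joint_positions'].round(2))
E
python3 -c "
from h import *
plan([.4873,-.008,.14],109.3)"
```

```text
t 0.1 pos [ 0.1806 -0.519   0.2044] shift [  6.53 -38.17 -45.76] turn -0.12 y [ 0.329 -0.944 -0.002] x [-5.e-04  2.e-03 -1.e+00] w 0.09408831946447203 F [ 0.35 -0.17  0.05] q [-1.34  0.09  1.37 -0.    1.68 -0.1 ]
```

carry_out:
  targets:
    - [0,0.3,-2.1,-2.5,0]
    - [0,0.3,-2.1,-2.5,0]
    - [0,0.3,-2.1,-2.5,0]
    - [0,0.3,-2.1,-2.5,0]
    - [0,0.3,-2.1,-2.5,0]
    - [0,0.3,-2.1,-2.5,0]
    - [0,0.3,-2.1,-2.5,0]
    - [0,0.3,-2.1,-2.5,0]
    - [0,0.3,-2.1,-2.5,0]
    - [0,0.3,-2.1,-2.5,0]
    - [0,0.3,-2.1,-2.5,0]
    - [0,0.3,-2.1,-2.5,0]
    - [0,0.3,-2.1,-2.5,0]
    - [0,0.3,-2.1,-2.5,0]
    - [0,0.3,-2.1,-2.5,0]
    - [0,0.3,-2.1,-2.5,0]
    - [0,0.3,-2.1,-2.5,0]
    - [0,0.3,-2.1,-2.5,0]
    - [0,0,0,0,0]
    - [0,0,0,0,0]

```text
time: 2.1
tool_pos: [0.4811, -0.0144, 0.1508]
ee_rot: [-0.034, 1.569, -2.839]
wrist_force: [0.1, 0.4, -0.9]
width: 0.094
```

```bash
python3 -c "
from h import *
plan([.4873,-.008,.10],109.3)
w=snap('wrist','w1'); print(w['pose'].round(3))
print(proj(w,[[.4873,-.008,.062]]))"
```

```text
t 2.1 pos [ 0.4811 -0.0144  0.1508] shift [ 5.08 -0.4  -0.81] turn -0.03 y [ 0.33  -0.944 -0.   ] x [-1.8e-03 -6.0e-04 -1.0e+00] w 0.09400558368173698 F [ 0.06  0.45 -0.9 ] q [-0.15 -0.05  1.62 -0.    1.57  1.09]
[[ 0.331  0.909  0.254  0.556]
 [-0.944  0.318  0.089  0.011]
 [-0.    -0.269  0.963  0.33 ]
 [ 0.     0.     0.     1.   ]]
[[272.40826319 208.08779626]]
```

View pics/w1.png

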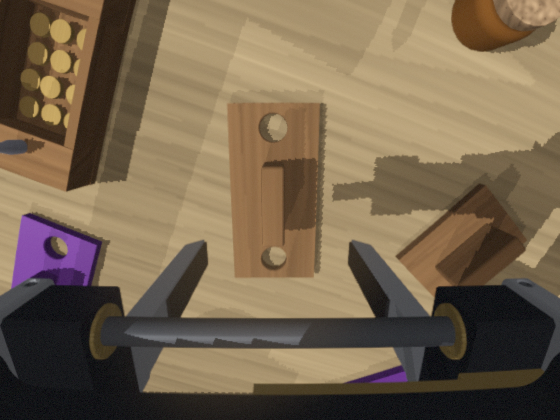

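The wrist view shows the long lid's block centred near (273,206), against a prediction of (272,208). The jaw fingers straddle it with the short lid clear to the right.

carry_out:
  targets:
    - [0,1.5,-0.2,-0.4,0]
    - [0,2,-0.2,-0.4,0]
    - [0,2,0,0,0]
    - [0,2,0,0,0]
    - [0,2,0,0,0]
    - [0,1.5,0,0,0]
    - [0,1.2,0,0,0]
    - [0,0.9,0,0,0]
    - [0,0,0,0,0]
    - [0,0,0,0,0]
    - [0,0,0,0,0]

```text
time: 3.25
tool_pos: [0.4886, -0.0084, 0.0215]
ee_rot: [2.621, 1.569, -0.186]
wrist_force: [-0.8, 0.1, 0.6]
width: 0.094
```

```bash
python3 -c "
from h import *
plan([.4873,-.008,.019],109.3)"
```

```text
t 3.25 pos [ 0.4886 -0.0084  0.0215] shift [ 0.25 -0.08  0.11] turn -0.12 y [ 0.328 -0.945  0.001] x [ 1.9e-03 -4.0e-04 -1.0e+00] w 0.09398935713531087 F [-0.82  0.08  0.56] q [-0.13  0.06  1.77 -0.    1.3   1.1 ]
```

carry_out:
  targets:
    - [1,0,0,0,0]
    - [1,0,0,0,0]
    - [1,0,0,0,0]
    - [1,0,0,0,0]
    - [1,0,0,0,0]
    - [1,0,0,0,0]
    - [1,0,0,0,0]
    - [1,0,0,0,0]
    - [1,0,0,0,0]
    - [1,0,0,0,0]

```text
time: 4.25
tool_pos: [0.4877, -0.0081, 0.0204]
ee_rot: [-1.334, 1.571, 2.142]
wrist_force: [0.3, -0.2, 0.2]
width: 0.0219
```

carry_out:
  targets:
    - [1,-0.3,0,0,0]
    - [1,-0.8,0,0,0]
    - [1,-1.2,0,0,0]
    - [1,-1.5,0,0,0]
    - [1,-1.5,0,0,0]
    - [1,-1.5,0,0,0]
    - [1,-1.5,0,0,0]
    - [1,-1.5,0,0,0]
    - [1,-1.2,0,0,0]
    - [1,-1,0,0,0]
    - [1,-0.5,0,0,0]
    - [1,0,0,0,0]
    - [1,0,0,0,0]
    - [1,0,0,0,0]

```text
time: 5.65
tool_pos: [0.4872, -0.0081, 0.1445]
ee_rot: [-0.421, 1.569, 3.056]
wrist_force: [-0.8, 0.1, -1.1]
width: 0.0221
```

```bash
python3 -c "
from h import *
plan([.536,.2445,.147],89.3)
w=snap('wrist','w2')"
```

```text
t 5.65 pos [ 0.4872 -0.0081  0.1445] shift [ -0.25 -22.26 -12.91] turn 19.88 y [ 0.329 -0.944 -0.001] x [-1.8e-03  2.0e-04 -1.0e+00] w 0.022099926175252034 F [-0.75  0.11 -1.09] q [-0.13 -0.03  1.61 -0.    1.56  1.1 ]
```

View pics/w2.png

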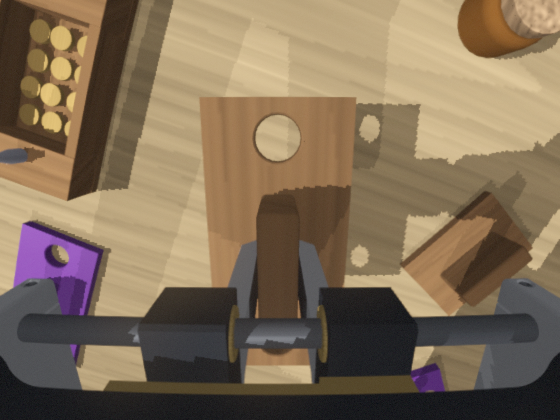

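The lid is held level, with the front hole centred at (277,137). Next I move it over the tray, then turn it.

carry_out:
  targets:
    - [1,0,-0.5,-0.3,0]
    - [1,0,-1,-0.6,0]
    - [1,0,-1.5,-0.9,0]
    - [1,0,-1.6,-0.9,0]
    - [1,0,-1.6,-0.9,0]
    - [1,0,-1.6,-0.9,0]
    - [1,0,-1.6,-0.9,0]
    - [1,0,-1.6,-0.9,0]
    - [1,0,-1.6,-0.9,0]
    - [1,0,-1.6,-0.9,0]
    - [1,0,-1.6,-0.9,0]
    - [1,0,-1.6,-1,0]
    - [1,0,-1.6,-1,0]
    - [1,0,-1.6,-1,0]
    - [1,0,-1,-0.6,0]
    - [1,0,-0.6,-0.3,0]
    - [1,0,0,0,0]

```text
time: 7.4
tool_pos: [0.5366, 0.2446, 0.1452]
ee_rot: [0.298, 1.57, -2.507]
wrist_force: [-0.1, -0.1, -2.3]
width: 0.0221
```

carry_out:
  targets:
    - [1,0,0,0,1.5]
    - [1,0,0,0,2]
    - [1,0,0,0,2.5]
    - [1,0,0,0,2.5]
    - [1,0,0,0,2.5]
    - [1,0,0,0,2.5]
    - [1,0,0,0,2.5]
    - [1,0,0,0,2]
    - [1,0,0,0,1.5]
    - [1,0,0,0,0.4]
    - [1,0,0,0,0]
    - [1,0,0,0,0]
    - [1,0,0,0,0]

```text
time: 8.7
tool_pos: [0.5367, 0.2438, 0.1454]
ee_rot: [1.531, 1.571, -1.623]
wrist_force: [0.8, 0.3, -2.6]
width: 0.0215
```

```bash
python3 -c "
from h import *
plan([.536,.2445,.147],89.3)
w=snap('wrist','w3'); t=snap('top','top3')
im=t['image'][130:255,150:250]
a=w['image'][:,:,::-1]; b=cv2.resize(im,None,fx=3.36,fy=3.36,interpolation=2)[:,:,::-1]
b=b[:420,:]; b=cv2.resize(b,(int(b.shape[1]*420/b.shape[0])),420) if 0 else b
cv2.imwrite('pics/c3.png',b); print(b.shape)"

```

```text
t 8.7 pos [0.5367 0.2438 0.1454] shift [-0.16 -0.07  0.07] turn -0.01 y [-0.012 -1.     0.   ] x [-0.e+00 -1.e-04 -1.e+00] w 0.021479246321401486 F [ 0.79  0.27 -2.6 ] q [ 0.33  0.19  1.37 -0.    1.58  1.91]
(420, 336, 3)
```

View pics/w3.png

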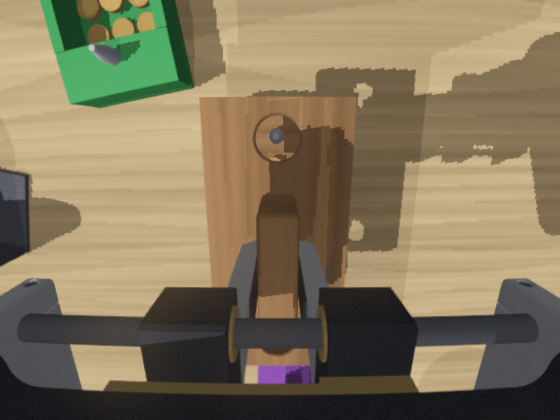

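Pin tip at (277,135), inside the hole centred at (277,138). I'll compute the real horizontal offsets.

```bash
python3 -c "
from h import *
w=load('w3');g=cv2.cvtColor(w['image'],cv2.COLOR_RGB2GRAY)
hole=ray(w,[(277,138)],.137)[0];pin=ray(w,[(277,135)],.082)[0]
print('hole',hole,'pin',pin,'diff',pin-hole)
c=cv2.HoughCircles(g[100:180,230:330],3,1.5,50,param1=100,param2=.6,minRadius=20,maxRadius=30);print(c)
# predicted pin tip from top estimate, and shank at rim
u=np.array([np.cos(np.radians(-.73)),np.sin(np.radians(-.73)),0])
print(proj(w,[np.array([.5362,.2442,.082])+.075*u]))
print('tcp->hole',hole-robot.get_obs()['tool_pos'])
"

```

```text
hole [0.61166938 0.24263363 0.137     ] pin [0.61294128 0.24271307 0.082     ] diff [ 1.27189568e-03  7.94368551e-05 -5.50000000e-02]
[[[47.25 36.75 23.75]
  [11.25 72.75 27.5 ]
  [ 8.25  5.25 29.  ]
  [95.25 53.25 27.5 ]]]
[[276.37205278 137.21782382]]
tcp->hole [ 0.07502682 -0.00124881 -0.00840776]
```

View pics/c3.png

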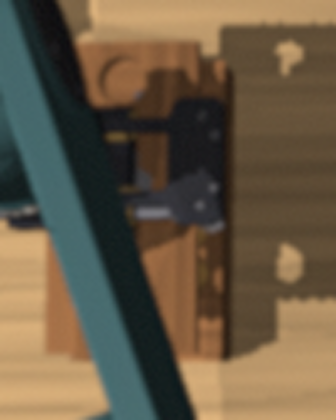

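The pin and hole differ by about 1 mm, against 8 mm of clearance. Lowering: home should be at TCP z ≈ 0.0704.

carry_out:
  targets:
    - [1,0.5,0,0.1,0]
    - [1,0.7,0,0,0]
    - [1,0.7,0,0,0]
    - [1,0.7,0,0,0]
    - [1,0.7,0,0,0]
    - [1,0.7,0,0,0]
    - [1,0.6,0,0,0]
    - [1,0.6,0,0,0]
    - [1,0.5,0,0,0]
    - [1,0.5,0,0,0]
    - [1,0.4,0,0,0]
    - [1,0.3,0,0,0]
    - [1,0,0,0,0]
    - [1,0,0,0,0]

```text
time: 10.2
tool_pos: [0.5358, 0.2439, 0.0766]
ee_rot: [-3.082, 1.571, 0.047]
wrist_force: [-0.3, -0.1, -2.0]
width: 0.0219
```

```bash
python3 -c "
from h import *
plan([.536,.244,.0704],89.3)"
```

```text
t 10.2 pos [0.5358 0.2439 0.0766] shift [ 0.62 -0.01 -0.02] turn -0.02 y [-0.013 -1.    -0.   ] x [ 3.e-04  0.e+00 -1.e+00] w 0.02189981154527583 F [-0.26 -0.1  -1.99] q [ 0.33  0.23  1.47 -0.    1.44  1.91]
```

carry_out:
  targets:
    - [1,0.2,0,0,0]
    - [1,0.2,0,0,0]
    - [1,0.1,0,0,0]
    - [1,0.1,0,0,0]
    - [1,0.05,0,0,0]
    - [1,0,0,0,0]
    - [1,0,0,0,0]
    - [1,0,0,0,0]

```text
time: 11.0
tool_pos: [0.5357, 0.2438, 0.0705]
ee_rot: [3.121, 1.57, -0.033]
wrist_force: [-0.6, -0.6, 2.5]
width: 0.0219
```

The wrist force has gone from -2 to +2.5 N, so the lid is bearing on the rim. I'll press slightly more before release.

carry_out:
  targets:
    - [1,0.05,0,0,0]
    - [1,0,0,0,0]
    - [1,0,0,0,0]

```text
time: 11.3
tool_pos: [0.5358, 0.2438, 0.0705]
ee_rot: [-3.123, 1.57, 0.006]
wrist_force: [-2.9, -0.4, 4.9]
width: 0.0222
```

```bash
python3 -c "
from h import *
plan([.536,.244,.0704],89.3);snap('wrist','w4')"
```

```text
t 11.3 pos [0.5358 0.2438 0.0705] shift [ 0.01 -0.02 -0.02] turn -0.02 y [-0.012 -1.    -0.   ] x [ 6.e-04  0.e+00 -1.e+00] w 0.022156645113109236 F [-2.86 -0.42  4.95] q [ 0.33  0.23  1.47 -0.    1.43  1.91]
```

View pics/w4.png

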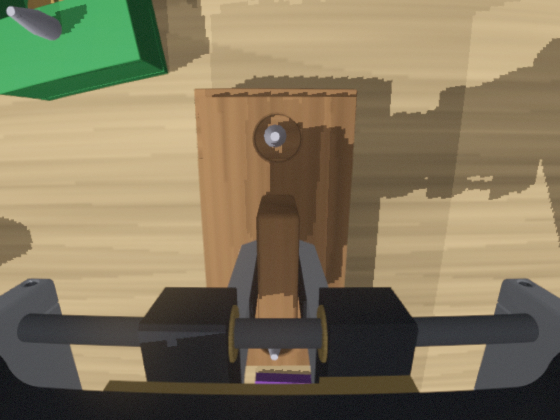

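Both pins come up through the holes, at (276,136) and (274,355), and the lid is on the rim. Releasing and retreating straight up.

carry_out:
  targets:
    - [0,0,0,0,0]
    - [0,0,0,0,0]
    - [0,0,0,0,0]
    - [0,0,0,0,0]
    - [0,0,0,0,0]
    - [0,0,0,0,0]
    - [0,0,0,0,0]
    - [0,0,0,0,0]
    - [0,-0.5,0,0,0]
    - [0,-1,0,0,0]
    - [0,-1.5,0,0,0]
    - [0,-2,0,0,0]
    - [0,-2,0,0,0]
    - [0,-2,0,0,0]
    - [0,-2,0,0,0]
    - [0,-1.5,0,0,0]
    - [0,-0.5,0,0,0]
    - [0,0,0,0,0]
    - [0,0,0,0,0]

```text
time: 13.25
tool_pos: [0.5353, 0.2437, 0.1986]
ee_rot: [0.42, 1.569, -2.734]
wrist_force: [0.2, -0.4, -0.6]
width: 0.094
```

```bash
python3 -c "
from h import *
plan([.536,.244,.0704],89.3);snap('wrist','w5');snap('scene','scene5')"
```

```text
t 13.25 pos [0.5353 0.2437 0.1986] shift [12.82 -0.04 -0.09] turn -0.02 y [-0.013 -1.     0.001] x [-1.4e-03 -6.0e-04 -1.0e+00] w 0.09396392886172544 F [ 0.22 -0.4  -0.59] q [ 0.33  0.17  1.29 -0.    1.68  1.91]
```

View pics/w5.png

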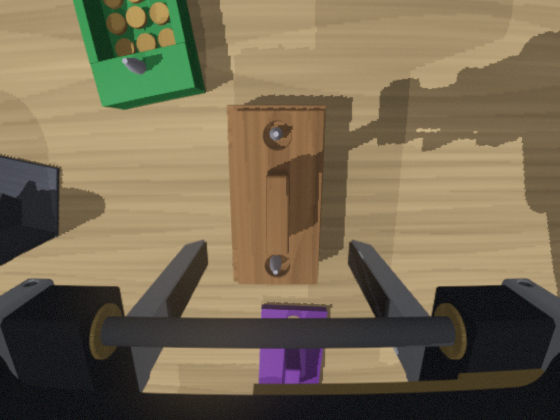

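View pics/scene5.png

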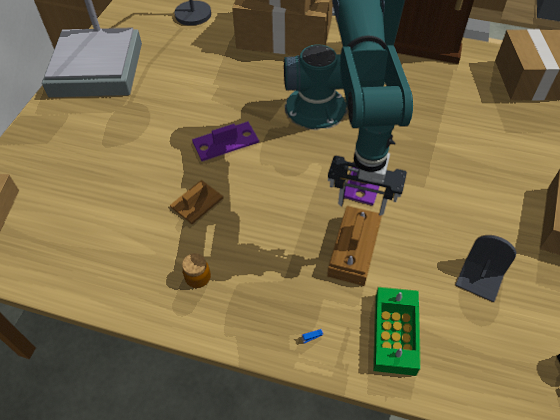

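The lid lies flat on the tray with pins at (278,133) and (277,264). The gripper is clear of everything, and the short lid and jar have not moved.

```bash
python3 -c "
from h import *
print(robot.close_job())"
```

```text
the job is handed in; nothing more can be done
None
```

The tray is closed with its own long lid, and the job is handed in at about 13.3 s of robot time. I picked the lid up by its grip block, kept it level, and turned it about 20° to line up with the tray. I lowered it over both pins until it bore on the rim, then let go and backed straight up.

- **Alignment before lowering:** the front pin and its hole were about 1 mm apart. The rear hole was hidden at that point, so I first saw the rear pin through its hole once the lid was down.
- **Contact before release:** the fingers were still closed on the block (22 mm opening). The wrist force went from -2 N to +5 N, and the tool stopped at z = 0.0705 m against 0.0704 m expected for fully home.
- **After release:** the wrist and scene pictures show both pins through the holes and the lid lying flat. The gripper is open about 13 cm above where it released the lid, and the short lid and jar are where they stood. I judged the final lid pose by eye and did not re-measure it. No check failed or disagreed.

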